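# Move the stop of a cast drying rack up one notch

### The arm

A 6-joint arm with a two-finger parallel gripper is mounted at the origin on a cart in front of the work surface, level with it; the furniture and walls round the work are solid. World frame = base frame: x ahead of the robot, y to its left, z up, the work surface at z = 0. Lengths are in m, angles in rad, forces in N, time in s.
With the tool pointing down it reaches from about 0.35 to 0.775 m from the base axis. Payload 5.5 kg.
Tool frame: the origin (TCP) lies on the centre line of the jaws, within the pads' length; the fingertips stand 11 mm ahead of it and the grasp point (between the pads) lies 8 mm behind it (env.nose_length is the distance from the TCP to the fingertips, in m); x points along the fingers, z is the direction in which the jaws open and shut, and the axes are right-handed (so a half turn about x gives the same grasp; the last joint's range is limited). The gripper opens to 85 mm and grips with 20 to 120 N. Pads are 22 mm wide; open, the fingers measure 114 mm over their backs; the gripper's body (76 mm by 85 mm) begins 54 mm behind the grasp point. The pads swing forward as they close: fully open they stand 13 mm farther back than shut.
Start: joints at [1.134, 0.313, 0.046, 1.304, 0, 1.431], TCP at [0.168, 0.55, 0.242] pointing down, gripper open.
Joint ranges: [-2.76, 2.76], [-0.86, 1.69], [-1.03, 1.26], [-2.2, 2.34], [-1.47, 1.5], [-3.14, 3.14]. Speed limits (rad/s): [2.57, 2.57, 3.14, 3.14, 3.14, 3.14].

### API

Orientations are given as a unit quaternion [w, x, y, z].
In Python, from workcell import env gives the robot as it stands. The module is installed in compiled form; this text tells all that it offers.
- The arm moves only by the tool step_arm, never from a script. Its argument "moves" is a list that holds one entry, the list of rows, each a list of 7 numbers: the turn, a rotation vector about the tool's x, y, z in rad, then the shift along the tool's x, y, z in m, then the opening, from 0 (shut) to 1 (fully open). In form: [[[rx, ry, rz, tx, ty, tz, grip], ...]]. A call has 1 to 12 rows; each row is the pose to reach, as a shift and turn from the pose measured when the call began, along the tool's axes at that moment; what a row does not reach only later rows make up. A row lasts 1/10 s, in which the tool goes at most 50 mm and 8.59 degrees, less where a joint would pass 70% of its speed; a pose out of reach is approached as far as the arm can. A call with a gripper value outside its range is refused whole. The fingers move at their own pace and stop on an object; "force" is the grip in N (left out, the last holds). Time passes only in rows, so rows that repeat a pose let the fingers close. It gives the time, the measured TCP pose, the force and the opening at its end, in the units of the state.
- env.get_state(): the state, without advancing time (a new reading comes with each control period).
- env.read_camera(name): name is "side" or "top" or "wrist"; returns (picture, depth): 400x640x3 uint8, red, green, blue; 400x640 float32, m along the optical axis (not along the pixel's ray), 0 where there is no reading.
- env.get_calibration(name): a dict with "mtx" (3x3 intrinsics, pixels), "camera_from_world" (4x4, takes a point from world to camera coordinates); the wrist camera has in their place "T_tool_cam" (4x4, takes a point from camera to tool coordinates, whose origin is the TCP and whose axes are the tool frame's). Camera axes: x right, y down, z forward; pixel columns grow to the right and rows downward; lengths in m; the calibration is good to about 2 mm. A picture is of the moment at which its call begins: read the wrist's pose just before it. get_calibration takes no time and is no camera call.
- env.hand_in(): hands the job in, once; it reports no verdict.
Trained networks look in the newest picture that a camera, given by its name, has taken for a name from the list of things; names that differ only in an ending like _2 or _b are one class to them, and where a whole thing is asked for, a point or a joint stands for the part that bears it (a point fixed in the world has none). Each returns a list of dicts, best first, with "confidence" (0 to 1); they miss things now and then, are a little off and sometimes report something else, mostly with a low value. They report only what shows in the picture. A call takes as long as a camera call. They do not tell look-alikes from the thing itself.
- env.boxes_of(camera, thing): "uv" ([column, row] in pixels, amid what is visible of it).
- env.silhouettes(camera, thing): "mask" (400x640 bool, what is visible of it) and "uv" ([column, row] in pixels, amid what is visible of it).
The state is a dict: "clock": time; "joint_pos": joint angles; "qvel": joint speeds; "tau": joint torques, N m; "tcp_pos": TCP position; "orientation": TCP orientation; "wrist_force": force on the tool from outside, world axes, zero at the start; "ft_torque": the same for the moment, N m; "finger_gap": finger opening in m.
Only numpy, scipy, OpenCV 4.12 (cv2) and the standard library are available. Lean on these libraries where they do the work, as an engineer would, in place of code of your own. Each camera call takes 0.05 s, during which the arm holds its last target.

### The job

In the notched drying rack on the bench lie a white plaster cast at one end and a yellow one at the other; the blue stop stands in the middle notch. Close the stop up on the white cast: lift it out of its notch, shift it along by one notch towards the white cast and drop it into that next notch, fully down and upright, then let go. Do not disturb the two casts.

Things in the scene. Friction and masses are not known exactly. Their poses are not given: they have to be found in the camera images.
- rack: Fixed rack, 82 (x) x 312 (y) x 53 mm high: black deck (top at 6 mm), two aluminium side rails 9 mm thick, 64 mm apart. Origin: centre of underside, on the bench; y runs along the rails. Both rails have notches at y = -108, -54, 0, 54, 108 mm, open above, 32 mm long, floor 26 mm above the bench, upright walls to 42 mm, pointed teeth above to 53 mm. Only those at -54 and 54 mm are free.
- stop_grip (a point): Grasp point of the loose blue stop (0.15 kg): 17 mm below the top of its upright finger tab, which is 14 mm (y) x 36 mm (x) and rises 60 mm above the cross bar. Axes: the stop's, at the start as the rack's within a few degrees. With the stop seated in a notch the point is 81 mm above the bench; raised by 30 mm or more the stop clears teeth and casts.
- stop: The same stop; origin at the centre of its cross bar's underside, 55 mm below the grasp point. The bar, 112 (x) x 18 (y) x 12 mm high, lies across both rails in a pair of notches, 7 mm free on each side in y. Below the bar a fence plate, 46 (x) x 10 (y) mm, hangs 17.5 mm down between the rails.
- white_cast: White plaster dental cast, 53 mm (x) by 71 mm (y) by 27 mm high, loose on the rack's deck at one end of the rack (about 108 mm from the rack's centre along its y axis, either end). Origin: centre of its underside.
- yellow_cast: Yellow stone dental cast of the same size, loose on the deck at the other end of the rack. Origin: centre of its underside.
There are look-alikes about, which are no part of the job. Of the things shaped like the stop, the blue one is meant.

How it is judged:
On the way:
1. the stop has been lifted out of its notch, clear of the teeth (z of stop_grip in the frame of rack above 0.106 m), for 0.1 s.
At the end, for the whole second after the job is handed in: The stop lies fully down (within 4 mm) and upright (within 10 degrees) across both rails (turned less than 14 degrees, off-centre less than 20 mm), in the notch next to the middle one on the white cast's side (within 12 mm of 54 mm along the rack), let go (z of stop_grip in the frame of rack between 0.077 and 0.085 m and x of stop_grip in the frame of rack between -0.02 and 0.02 m and angle between stop_grip's own z axis and vertical below 0.17 rad and angle between the x axis of stop_grip and the x axis of rack, either way round below 0.25 rad and ((y of white_cast in the frame of rack above 0 m and y of stop_grip in the frame of rack between 0.042 and 0.066 m) or (y of white_cast in the frame of rack below 0 m and y of stop_grip in the frame of rack between -0.066 and -0.042 m))); the robot touches nothing.
It fails at once if the white cast is pushed or lifted more than 15 mm from its place (distance of white_cast from where it was at the start of the episode above 0.015 m).
It fails at once if the yellow cast is pushed or lifted more than 15 mm from its place (distance of yellow_cast from where it was at the start of the episode above 0.015 m).
It also fails if it takes over 32 s, if anything falls off the work surface, if the arm or the gripper's body presses on something with over 40 N, if the wrist force passes 120 N, or if a joint passes its speed limit or range.

## Working session

There is one attempt and no reset: what is moved stays moved. The work goes in short steps, Python scripts to look and compute and a tool call to move; the robot and the scene stay as the last step left them, time stands still between calls to the robot, and variables do not carry over. Pictures are saved under pics/ and viewed, and the job is handed in when it is done.

Besides the shell and the picture viewer there is one more tool, called after "Request:" by a JSON object that holds its "fn" and its "kwargs". step_arm: Moves the arm, as the interface text tells. Its arguments: {"type":"object","properties":{"moves":{"type":"array","items":{"type":"array","items":{"type":"array","items":{"type":"number"}}}},"force":{"type":"number"}},"required":["moves"]}

```bash
mkdir -p pics; python3 - <<'E'
from workcell import env
import cv2, numpy as np
s=env.get_state(); print({k:np.round(v,4) if not isinstance(v,dict) else v for k,v in s.items()})
for n in ["top","side"]:
    im,d=env.read_camera(n); cv2.imwrite(f"pics/{n}0.png",im[:,:,::-1]); np.save(f"{n}0.npy",d); np.save(f"{n}0i.npy",im)
    c=env.get_calibration(n); print(n,np.round(c["mtx"],1).tolist(),np.round(c["camera_from_world"],4).tolist())
E
```

```text
{'clock': np.float64(0.0), 'joint_pos': array([1.1344, 0.314 , 0.045 , 1.3036, 0.    , 1.4312]), 'qvel': array([ 0.0006,  0.0004, -0.0014,  0.0002, -0.0008, -0.0008]), 'tau': array([ 1.20000e-03, -4.80624e+01,  2.98534e+01,  1.91000e-02,
       -2.00000e-04,  0.00000e+00]), 'tcp_pos': array([0.1679, 0.5494, 0.2414]), 'orientation': array([ 0.5679, -0.4209,  0.569 ,  0.4203]), 'wrist_force': array([-0.2051,  0.1744, -0.2925]), 'ft_torque': array([ 0.0697, -0.0194,  0.0191]), 'finger_gap': np.float64(0.0854)}
top [[375.5, 0.0, 321.5], [0.0, 375.5, 198.3], [0.0, 0.0, 1.0]] [[-0.004, -0.9993, -0.0378, 0.0794], [-0.9939, 0.0081, -0.1096, 0.4819], [0.1099, 0.0371, -0.9933, 0.8838], [0.0, 0.0, 0.0, 1.0]]
side [[413.7, 0.0, 315.3], [0.0, 413.7, 195.1], [0.0, 0.0, 1.0]] [[0.9976, -0.0689, 0.0057, -0.4755], [-0.0404, -0.6475, -0.761, 0.1284], [0.0561, 0.759, -0.6487, 0.8362], [0.0, 0.0, 0.0, 1.0]]
```

View pics/top0.png

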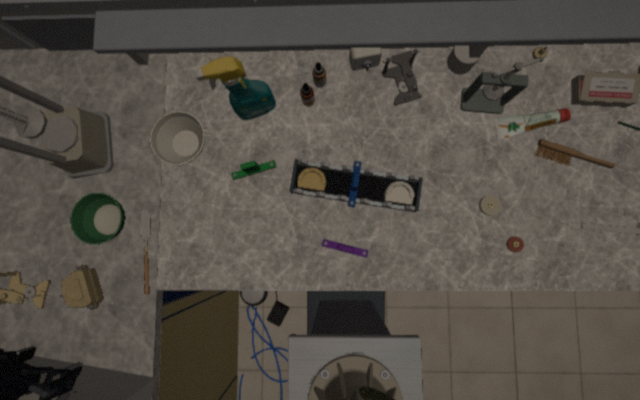

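View pics/side0.png

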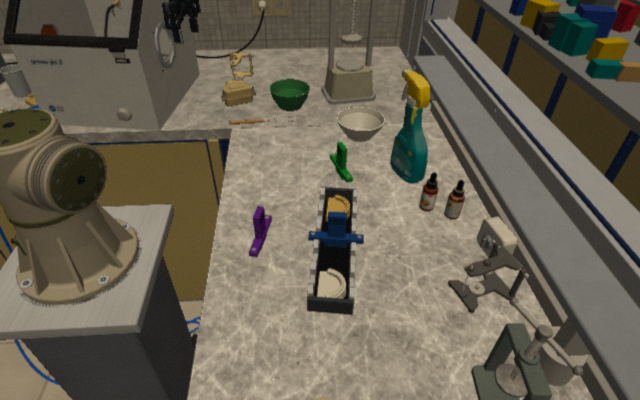

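The top view shows the blue stop at about (355,184), the yellow cast at (312,180) and the white cast at (400,193). White is therefore on the world −y side. Next I measure the poses.

```bash
cat > h.py <<'E'
import numpy as np, cv2
from workcell import env
def cloud(n,d):
    c=env.get_calibration(n); K=c["mtx"]; T=np.linalg.inv(c["camera_from_world"])
    v,u=np.mgrid[0:400,0:640]
    P=np.stack([(u-K[0,2])/K[0,0]*d,(v-K[1,2])/K[1,1]*d,d],-1)
    W=P@T[:3,:3].T+T[:3,3]; W[d<=0]=np.nan; return W
def blue(im):
    h=cv2.cvtColor(im,cv2.COLOR_RGB2HSV); return (h[...,0]>98)&(h[...,0]<122)&(h[...,1]>130)&(h[...,2]>40)
E
python3 - <<'E'
from h import *
for n in ["top","side"]:
    im=np.load(f"{n}0i.npy"); W=cloud(n,np.load(f"{n}0.npy"))
    big=cv2.resize(im[140:230,270:440] if n=="top" else im[170:330,280:390],None,fx=4.5,fy=4.5 if n=="top" else 3.5,interpolation=cv2.INTER_CUBIC)
    cv2.imwrite(f"pics/{n}z.png",np.clip(big[:,:,::-1]*1.8,0,255))
    b=blue(im)&(np.abs(W[...,1])<.3)&(W[...,0]>.3)&(W[...,0]<.65)&(W[...,2]<.13)&(W[...,2]>0.01)
    P=W[b]; print(n,len(P),P.min(0).round(3),P.max(0).round(3))
    for lo,hi in [(.02,.05),(.05,.085),(.085,.12)]:
        Q=P[(P[:,2]>lo)&(P[:,2]<=hi)]
        if len(Q)>4:
            r=cv2.minAreaRect((Q[:,:2]*1000).astype(np.float32)); print(lo,len(Q),np.median(Q,0).round(4),r, Q[:,2].max())
    for t in ["rack","white_cast","yellow_cast","stop"]:
        for s in env.silhouettes(n,t)[:3]:
            m=s["mask"]; Q=W[m]; Q=Q[~np.isnan(Q[:,0])]
            print(t,round(s["confidence"],2),np.round(s["uv"]),m.sum(),np.median(Q,0).round(4),cv2.minAreaRect((Q[:,:2]*1000).astype(np.float32)))
E
```

```text
top 200 [ 0.464 -0.015  0.034] [0.569 0.01  0.101]
0.02 107 [ 0.4933 -0.0017  0.0379] ((516.6009521484375, -1.823617935180664), (17.167085647583008, 104.739013671875), 82.958740234375) 0.042768122128650554
0.085 91 [ 0.5158 -0.0019  0.0975] ((516.5151977539062, -2.9889726638793945), (13.398086547851562, 35.58560562133789), 79.87183380126953) 0.10082597498416979
rack 0.8 [358. 180.] 3207 [ 0.5185 -0.0162  0.0088] ((517.7886962890625, -10.189590454101562), (319.8212585449219, 93.14311981201172), 81.26844787597656)
white_cast 0.67 [396. 196.] 547 [ 0.4924 -0.1116  0.0204] ((494.92047119140625, -110.89522552490234), (67.72607421875, 52.671653747558594), 87.869384765625)
yellow_cast 0.63 [314. 183.] 496 [0.5269 0.1001 0.0204] ((530.8644409179688, 99.74175262451172), (67.68207550048828, 49.27224349975586), 79.10780334472656)
stop 0.93 [250. 167.] 364 [0.5516 0.2385 0.0319] ((559.0191040039062, 245.2334747314453), (26.947824478149414, 106.35697937011719), 16.641332626342773)
stop 0.55 [356. 186.] 342 [ 0.5061 -0.0016  0.0393] ((515.4896850585938, -3.718973159790039), (19.893054962158203, 10
[... 1043 characters left out ...]
. 206.] 269 [0.5368 0.1067 0.0201] ((534.6510009765625, 102.12285614013672), (41.58583068847656, 59.82856369018555), 46.364505767822266)
stop 0.98 [335. 234.] 1013 [ 0.5172 -0.0102  0.0385] ((516.61279296875, 4.861591339111328), (78.45621490478516, 115.23371887207031), 82.45204162597656)
stop 0.95 [342. 163.] 459 [0.5563 0.2291 0.0347] ((560.6494140625, 280.22113037109375), (186.6131134033203, 48.175724029541016), 89.64562225341797)
stop 0.67 [261. 231.] 600 [0.3645 0.005  0.0349] ((364.4839172363281, 22.71786117553711), (118.38594055175781, 41.76705551147461), 89.6689453125)[ WARN:0@0.584] global loadsave.cpp:1063 imwrite_ Unsupported depth image for selected encoder is fallbacked to CV_8U.
```

```bash
cat >> h.py <<'E'
from scipy.spatial.transform import Rotation as R
def pose():
    s=env.get_state(); return s["tcp_pos"],R.from_quat(s["orientation"],scalar_first=True)
def rel(p,yv,s=1):
    "move row to reach TCP p, pointing down, tool z along s*yv"
    p0,R0=pose(); x=np.array([0,0,-1.]); z=s*np.array([*yv,0])/np.hypot(*yv); y=np.cross(z,x)
    Rt=R.from_matrix(np.stack([x,y,z],1)); return (R0.inv()*Rt).as_rotvec(), R0.inv().apply(np.asarray(p)-p0)
E
python3 - <<'E'
from h import *
p,r=pose(); print(p,r.as_matrix().round(3)); print(env.get_calibration("wrist"), env.nose_length)
for s in (1,-1): print(s,*[a.round(4) for a in rel([.505,-.01,.25],(.152,.988),s)])
E
```

```text
[0.16819012 0.54986696 0.24230634] [[ 0.    -0.956  0.292]
 [ 0.     0.292  0.956]
 [-1.    -0.     0.   ]]
{'mtx': array([[299.19115792,   0.        , 316.52989092],
       [  0.        , 299.19115792, 201.52953178],
       [  0.        ,   0.        ,   1.        ]]), 'T_tool_cam': array([[-1.61126643e-04, -2.76427711e-01,  9.61034700e-01,
        -1.32069755e-01],
       [-5.06394428e-04, -9.61034567e-01, -2.76427758e-01,
         7.05244017e-02],
       [ 9.99999859e-01, -5.31202494e-04,  1.48668205e-05,
         1.28032604e-05],
       [ 0.00000000e+00,  0.00000000e+00,  0.00000000e+00,
         1.00000000e+00]])} 0.011
1 [-0.1442  0.      0.    ] [-0.0077 -0.4858 -0.4369]
-1 [ 2.9974e+00  1.0000e-04 -1.0000e-04] [-0.0077 -0.4858 -0.4369]
```

View pics/topz.png

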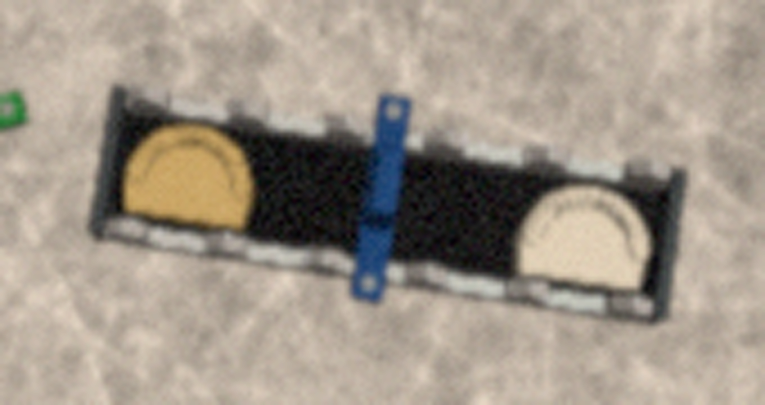

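View pics/sidez.png

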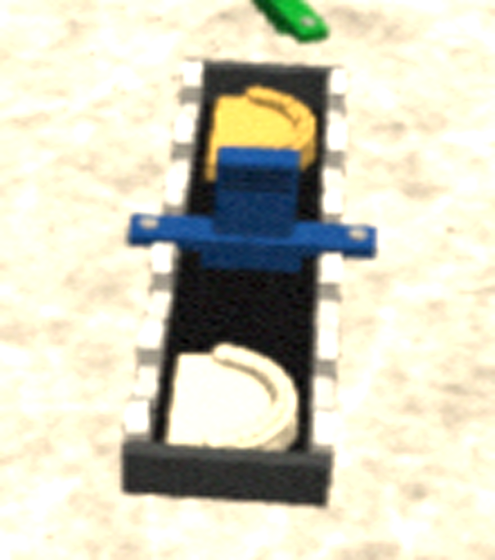

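Request:
{"fn": "step_arm", "kwargs": {"moves": [[[0,0,0,-0.01,-0.035,-0.03,1],[0,0,0,-0.02,-0.07,-0.062,1],[-0.02,0,0,-0.03,-0.105,-0.094,1],[-0.04,0,0,-0.038,-0.14,-0.126,1],[-0.06,0,0,-0.038,-0.175,-0.158,1],[-0.08,0,0,-0.038,-0.21,-0.19,1],[-0.1,0,0,-0.038,-0.245,-0.22,1],[-0.12,0,0,-0.038,-0.28,-0.252,1],[-0.144,0,0,-0.038,-0.315,-0.283,1],[-0.144,0,0,-0.038,-0.35,-0.315,1],[-0.144,0,0,-0.038,-0.385,-0.346,1],[-0.144,0,0,-0.038,-0.42,-0.378,1]]]}}

```text
clock: 1.7
tcp_pos: [0.46, 0.0637, 0.2806]
orientation: [0.537, -0.461, 0.536, 0.46]
wrist_force: [0.6, 0.3, -0.4]
finger_gap: 0.0853
```

```bash
python3 - <<'E'
from h import *
p,r=pose(); print(p,r.as_matrix().round(3)); 
for s in (1,): print(s,*[a.round(4) for a in rel([.505,-.01,.24],(.152,.988),s)])
E
```

```text
[0.46002193 0.06371151 0.28062789] [[ 0.001 -0.988  0.152]
 [ 0.     0.152  0.988]
 [-1.    -0.001  0.   ]]
1 [-0.0004  0.0003  0.001 ] [ 0.0407 -0.0556 -0.066 ]
```

Request:
{"fn": "step_arm", "kwargs": {"moves": [[[0,0,0,0.015,-0.028,-0.033,1],[0,0,0,0.03,-0.056,-0.066,1],[0,0,0,0.03,-0.056,-0.066,1]]]}}

```text
clock: 2.0
tcp_pos: [0.5069, -0.0142, 0.2483]
orientation: [0.538, -0.459, 0.538, 0.459]
wrist_force: [0.2, 0.5, 0.1]
finger_gap: 0.0852
```

```bash
cat >> h.py <<'E'
def wcloud(d,p,r):
    c=env.get_calibration("wrist"); K=c["mtx"]; T=c["T_tool_cam"]
    v,u=np.mgrid[0:400,0:640]
    P=np.stack([(u-K[0,2])/K[0,0]*d,(v-K[1,2])/K[1,1]*d,d],-1)
    W=P@T[:3,:3].T+T[:3,3]; W=W@r.as_matrix().T+p; W[d<=0]=np.nan; return W
E
python3 - <<'E'
from h import *
p,r=pose(); im,d=env.read_camera("wrist"); cv2.imwrite("pics/w1.png",im[:,:,::-1]); W=wcloud(d,p,r); np.save("w1.npy",W); np.save("w1i.npy",im)
print(p)
b=blue(im)&(np.abs(W[...,1])<.2)&(W[...,0]>.4)&(W[...,2]<.13)&(W[...,2]>.01)
P=W[b]
for lo,hi in [(.02,.05),(.05,.085),(.09,.12)]:
    Q=P[(P[:,2]>lo)&(P[:,2]<=hi)]
    if len(Q)>4: print(lo,len(Q),np.median(Q,0).round(4),cv2.minAreaRect((Q[:,:2]*1000).astype(np.float32)),Q[:,2].max())
# rails: project to rack frame
ang=np.arctan2(.152,.988); ey=np.array([.152,.988]);ex=np.array([.988,-.152])
q=W[...,:2]-[.517,-.007]; X=q@ex; Y=q@ey; Z=W[...,2]
m=(~b)&(np.abs(X)<.06)&(np.abs(Y)<.2)&(Z>.045)&(Z<.06)
for side in (1,-1):
    mm=m&(np.sign(X)==side); print(side,np.percentile(X[mm],[2,50,98]).round(4)); h,e=np.histogram(Y[mm],np.arange(-.18,.18,.003)); print([(round(a+.0015,4),int(c)) for a,c in zip(e,h) if c])
E
```

```text
[ 0.50687802 -0.0141509   0.2482811 ]
0.02 388 [ 0.4915 -0.0029  0.0383] ((515.1481323242188, -4.387428283691406), (16.23101806640625, 108.29918670654297), 81.01555633544922) 0.04066184808983908
0.09 389 [ 0.5151 -0.0045  0.0982] ((515.664794921875, -4.269473075866699), (12.622810363769531, 33.95212936401367), 79.14806365966797) 0.09995504520203422
1 [0.0277 0.0325 0.0378]
[(np.float64(-0.1425), 7), (np.float64(-0.1395), 15), (np.float64(-0.1365), 19), (np.float64(-0.1335), 32), (np.float64(-0.1305), 27), (np.float64(-0.1275), 14), (np.float64(-0.0885), 11), (np.float64(-0.0855), 16), (np.float64(-0.0825), 20), (np.float64(-0.0795), 29), (np.float64(-0.0765), 22), (np.float64(-0.0735), 11), (np.float64(-0.0375), 2), (np.float64(-0.0345), 17), (np.float64(-0.0315), 21), (np.float64(-0.0285), 19), (np.float64(-0.0255), 23), (np.float64(-0.0225), 23), (np.float64(-0.0195), 10), (np.float64(0.0165), 3), (np.float64(0.0195), 20), (np.float64(0.0225), 16), (np.float64(0.0255), 26), (np.float64(0.0285), 19), (np.float64(0.0315), 21), (np.float64(0.0345), 7), (np.float64(0.0705), 2), (np.flo
[... 840 characters left out ...]
, (np.float64(-0.0225), 25), (np.float64(-0.0195), 16), (np.float64(-0.0165), 2), (np.float64(-0.0045), 3), (np.float64(-0.0015), 8), (np.float64(0.0015), 5), (np.float64(0.0045), 5), (np.float64(0.0075), 6), (np.float64(0.0195), 20), (np.float64(0.0225), 25), (np.float64(0.0255), 27), (np.float64(0.0285), 20), (np.float64(0.0315), 22), (np.float64(0.0345), 14), (np.float64(0.0735), 18), (np.float64(0.0765), 31), (np.float64(0.0795), 30), (np.float64(0.0825), 20), (np.float64(0.0855), 20), (np.float64(0.0885), 9), (np.float64(0.1245), 4), (np.float64(0.1275), 25), (np.float64(0.1305), 33), (np.float64(0.1335), 32), (np.float64(0.1365), 17), (np.float64(0.1395), 13), (np.float64(0.1425), 12)]
```

View pics/w1.png

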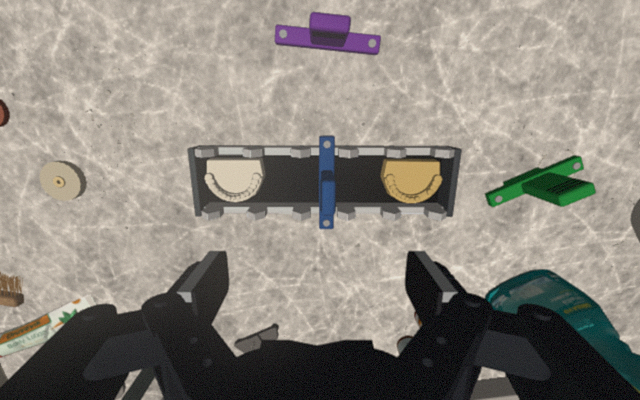

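The wrist view shows the stop at (327,182), with the white cast at (234,180) on the −y side. The tooth rows give a rack centre of about (0.5135, −0.0065) and rack y along (0.152, 0.988). The stop is at about (0.5155, −0.0045).

```bash
python3 - <<'E'
from h import *
print(*[a.round(4) for a in rel([.5155,-.0045,.073],(.152,.988))])
E
```

```text
[-0.0046  0.0004 -0.0014] [ 0.1762 -0.0088  0.009 ]
```

Request:
{"fn": "step_arm", "kwargs": {"moves": [[[-0.004,0,-0.001,0.02,-0.009,0.009,1],[-0.004,0,-0.001,0.055,-0.009,0.009,1],[-0.004,0,-0.001,0.09,-0.009,0.009,1],[-0.004,0,-0.001,0.12,-0.009,0.009,1],[-0.004,0,-0.001,0.15,-0.009,0.009,1],[-0.004,0,-0.001,0.17,-0.009,0.009,1],[-0.004,0,-0.001,0.176,-0.009,0.009,1],[-0.004,0,-0.001,0.176,-0.009,0.009,1]]]}}

```text
clock: 2.85
tcp_pos: [0.5149, -0.0036, 0.0731]
orientation: [0.536, -0.46, 0.537, 0.461]
wrist_force: [-0.2, -0.4, 0.4]
finger_gap: 0.0857
```

```bash
python3 - <<'E'
from h import *
print(*[a.round(4) for a in rel([.5155,-.0045,.073],(.152,.988))])
p,r=pose(); im,d=env.read_camera("wrist"); cv2.imwrite("pics/w2.png",im[:,:,::-1]); print(p,env.get_state()["wrist_force"])
E
```

```text
[ 0.0006  0.0006 -0.0017] [ 0.0001 -0.0007 -0.0008]
[ 0.5149496  -0.00360497  0.07312456] [-0.30754109 -0.05214281  0.30137844]
```

View pics/w2.png

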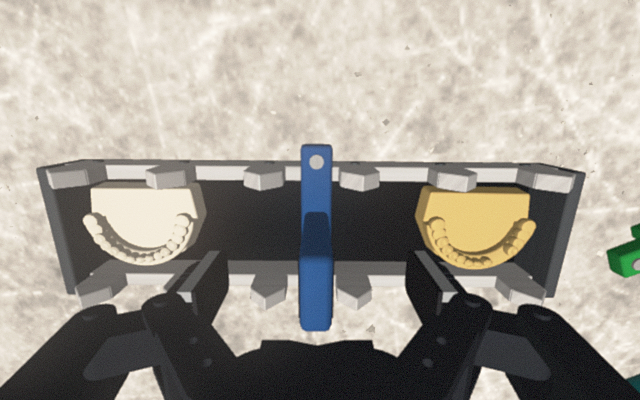

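The jaws straddle the tab, centred near column 316. Closing.

Request:
{"fn": "step_arm", "kwargs": {"moves": [[[0,0,0,0,0,0,0.5],[0,0,0,0,0,0,0.2],[0,0,0,0,0,0,0],[0,0,0,0,0,0,0],[0,0,0,0,0,0,0],[0,0,0,0,0,0,0],[0,0,0,0,0,0,0],[0,0,0,0,0,0,0]]], "force": 50}}

```text
clock: 3.7
tcp_pos: [0.5161, -0.0041, 0.0744]
orientation: [0.537, -0.461, 0.536, 0.46]
wrist_force: [-1.0, -0.7, 5.1]
finger_gap: 0.0134
```

Request:
{"fn": "step_arm", "kwargs": {"moves": [[[0,0,0,-0.005,0,0,0],[0,0,0,-0.015,0,0,0],[0,0,0,-0.03,0,0,0],[0,0,0,-0.045,0,0,0],[0,0,0,-0.052,0,0,0],[0,0,0,-0.052,0,0,0],[0,0,0,-0.052,0,0,0]]]}}

```text
clock: 4.4
tcp_pos: [0.5159, -0.0041, 0.1261]
orientation: [0.537, -0.461, 0.536, 0.46]
wrist_force: [-0.2, -0.5, -2.7]
finger_gap: 0.0134
```

```bash
cat > look.py <<'E'
import sys; from h import *
n=sys.argv[1]; O=np.array([.5135,-.0065]); ey=np.array([.152,.988]);ex=np.array([.988,-.152])
p,r=pose(); im,d=env.read_camera("wrist"); cv2.imwrite(f"pics/{n}.png",im[:,:,::-1]); W=wcloud(d,p,r)
b=blue(im)&(np.abs(W[...,1])<.2)&(W[...,0]>.4)&(W[...,2]<.2)&(W[...,2]>.01)
q=W[...,:2]-O; X=q@ex; Y=q@ey; Z=W[...,2]
print("tcp",p.round(4),"rackframe",((p[:2]-O)@ex).round(4),((p[:2]-O)@ey).round(4),"F",env.get_state()["wrist_force"].round(1),"gap",env.get_state()["finger_gap"])
h,e=np.histogram(Z[b],np.arange(0,.2,.004)); print([(round(a,3),int(c)) for a,c in zip(e,h) if c>5])
P=np.stack([X,Y,Z],-1)[b]; P=P[P[:,2]<p[2]-.025]
zb=np.median(P[:,2]); P=P[np.abs(P[:,2]-zb)<.004]
print("bar top z",zb.round(4),cv2.minAreaRect((P[:,:2]*1000).astype(np.float32)))
A=np.c_[P[:,0],np.ones(len(P))]; print("bar slope dz/dx, dy/dx",np.linalg.lstsq(A,P[:,1:],rcond=None)[0][0].round(3))
m=(~b)&(np.abs(X)>.027)&(np.abs(X)<.046)&(Z>.045)&(Z<.058)&(np.abs(Y)<.15)
for c in (-.081,-.027,.027,.081):
    for sg in (1,-1):
        k=m&(np.abs(Y-c)<.02)&(np.sign(X)==sg); print("tooth",c,sg,int(k.sum()),np.mean([Y[k].min(),Y[k].max()]).round(4) if k.sum() else None)
E
python3 look.py w3
```

```text
tcp [ 0.5159 -0.0041  0.1261] rackframe 0.002 0.0028 F [-0.5  0.1 -1. ] gap 0.013273782796635816
[(np.float64(0.088), 1596), (np.float64(0.092), 36), (np.float64(0.096), 28), (np.float64(0.1), 38), (np.float64(0.104), 36), (np.float64(0.108), 42), (np.float64(0.112), 47), (np.float64(0.116), 55), (np.float64(0.12), 57), (np.float64(0.124), 68), (np.float64(0.128), 75), (np.float64(0.132), 87), (np.float64(0.136), 85), (np.float64(0.14), 81), (np.float64(0.144), 188), (np.float64(0.148), 2262)]
bar top z 0.0901 ((-26.53144073486328, 2.9403810501098633), (17.62078857421875, 51.2404899597168), 89.68360900878906)
bar slope dz/dx, dy/dx [ 0.02  -0.005]
tooth -0.081 1 264 -0.0811
tooth -0.081 -1 314 -0.0804
tooth -0.027 1 71 -0.0325
tooth -0.027 -1 303 -0.0267
tooth 0.027 1 1 0.0351
tooth 0.027 -1 314 0.0267
tooth 0.081 1 263 0.0797
tooth 0.081 -1 311 0.0804
```

View pics/w3.png

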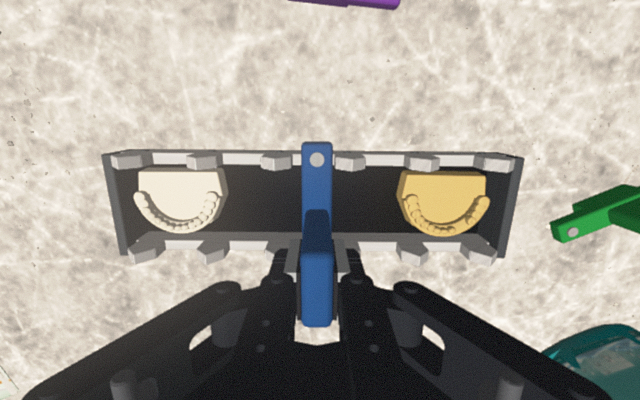

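The stop is held level and raised 52 mm. It is at rack y = +2.9 mm, so the shift is −57 mm along tool z.

Request:
{"fn": "step_arm", "kwargs": {"moves": [[[0,0,0,0,0,-0.012,0],[0,0,0,0,0.001,-0.03,0],[0,0,0,0,0.002,-0.048,0],[0,0,0,0,0.002,-0.057,0],[0,0,0,0,0.002,-0.057,0],[0,0,0,0,0.002,-0.057,0]]]}}

```text
clock: 5.05
tcp_pos: [0.5047, -0.0601, 0.1255]
orientation: [0.537, -0.46, 0.537, 0.461]
wrist_force: [-0.1, -0.9, -2.1]
finger_gap: 0.0134
```

```bash
python3 look.py w4; python3 -c "
from h import *
print(*[a.round(4) for a in rel([.5053,-.0598,.126],(.152,.988))])"
```

```text
tcp [ 0.5047 -0.0601  0.1255] rackframe -0.0005 -0.0543 F [ 0.6  0.4 -1.4] gap 0.013515319125603198
[(np.float64(0.084), 18), (np.float64(0.088), 1302), (np.float64(0.112), 6), (np.float64(0.116), 9), (np.float64(0.12), 16), (np.float64(0.124), 13), (np.float64(0.128), 21), (np.float64(0.132), 23), (np.float64(0.136), 37), (np.float64(0.14), 38), (np.float64(0.144), 249), (np.float64(0.148), 2138)]
bar top z 0.0895 ((-29.199316024780273, -54.41176223754883), (50.08075714111328, 17.543838500976562), 0.44965997338294983)
bar slope dz/dx, dy/dx [-0.024 -0.008]
tooth -0.081 1 13 -0.0885
tooth -0.081 -1 303 -0.0812
tooth -0.027 1 11 -0.0195
tooth -0.027 -1 316 -0.027
tooth 0.027 1 257 0.0262
tooth 0.027 -1 304 0.0262
tooth 0.081 1 263 0.0801
tooth 0.081 -1 311 0.0801
[ 0.0002  0.0007 -0.0006] [-0.0004 -0.0004  0.0001]
```

View pics/w4.png

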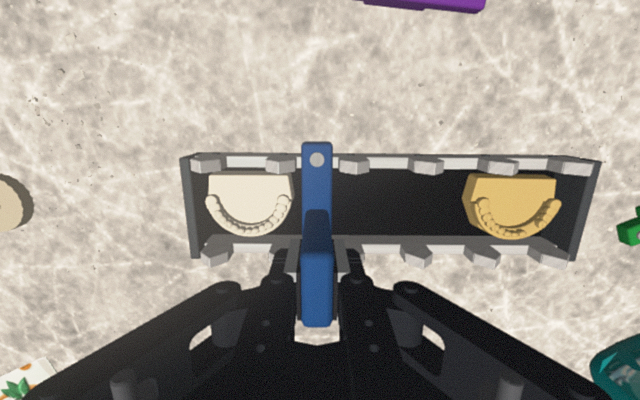

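The bar (rack y −54.4) sits midway between the teeth at −81 and −27. Lowering.

Request:
{"fn": "step_arm", "kwargs": {"moves": [[[0,0,0,0.01,0,0,0],[0,0,0,0.022,0,0,0],[0,0,0,0.032,0,0,0],[0,0,0,0.04,0,0,0],[0,0,0,0.045,0,0,0],[0,0,0,0.048,0,0,0],[0,0,0,0.05,0,0,0],[0,0,0,0.051,0,0,0],[0,0,0,0.051,0,0,0]]]}}

```text
clock: 6.0
tcp_pos: [0.505, -0.0599, 0.0748]
orientation: [0.537, -0.46, 0.537, 0.461]
wrist_force: [-0.4, -0.3, -1.8]
finger_gap: 0.0136
```

```bash
python3 look.py w5
```

```text
tcp [ 0.505  -0.0599  0.0748] rackframe -0.0003 -0.054 F [ 0.1 -0.5 -1.1] gap 0.013723178411904766
[(np.float64(0.036), 1121), (np.float64(0.04), 29), (np.float64(0.076), 13), (np.float64(0.08), 20), (np.float64(0.084), 22), (np.float64(0.088), 33), (np.float64(0.092), 62), (np.float64(0.096), 2312), (np.float64(0.1), 17)]
bar top z 0.0387 ((-30.334375381469727, -53.82741165161133), (17.506582260131836, 46.22652816772461), 89.63829803466797)
bar slope dz/dx, dy/dx [-0.017 -0.01 ]
tooth -0.081 1 0 None
tooth -0.081 -1 519 -0.0808
tooth -0.027 1 0 None
tooth -0.027 -1 523 -0.0271
tooth 0.027 1 205 0.0264
tooth 0.027 -1 521 0.0267
tooth 0.081 1 432 0.0795
tooth 0.081 -1 529 0.08
```

Request:
{"fn": "step_arm", "kwargs": {"moves": [[[0,0,0,0.0005,0,0,0],[0,0,0,0.0005,0,0,0.3],[0,0,0,0.0005,0,0,0.5],[0,0,0,0,0,0,0.7],[0,0,0,0,0,0,0.7],[0,0,0,0,0,0,0.7],[0,0,0,0,0,0,0.7]]]}}

```text
clock: 6.75
tcp_pos: [0.5051, -0.0599, 0.0749]
orientation: [0.537, -0.46, 0.536, 0.461]
wrist_force: [-0.1, 0.9, 0.1]
finger_gap: 0.0599
```

```bash
python3 look.py w6
```

```text
tcp [ 0.5051 -0.0599  0.0749] rackframe -0.0002 -0.054 F [-0.8 -0.3 -0.6] gap 0.059766198139408824
[(np.float64(0.036), 1150), (np.float64(0.04), 14), (np.float64(0.072), 7), (np.float64(0.076), 7), (np.float64(0.08), 11), (np.float64(0.084), 13), (np.float64(0.088), 16), (np.float64(0.092), 61), (np.float64(0.096), 2259)]
bar top z 0.0384 ((-28.548931121826172, -53.6799430847168), (17.527236938476562, 46.17270278930664), 89.23854064941406)
bar slope dz/dx, dy/dx [-0.013 -0.008]
tooth -0.081 1 432 -0.0814
tooth -0.081 -1 528 -0.0804
tooth -0.027 1 431 -0.0277
tooth -0.027 -1 527 -0.0269
tooth 0.027 1 108 0.0286
tooth 0.027 -1 535 0.0266
tooth 0.081 1 434 0.0795
tooth 0.081 -1 521 0.0799
```

View pics/w6.png

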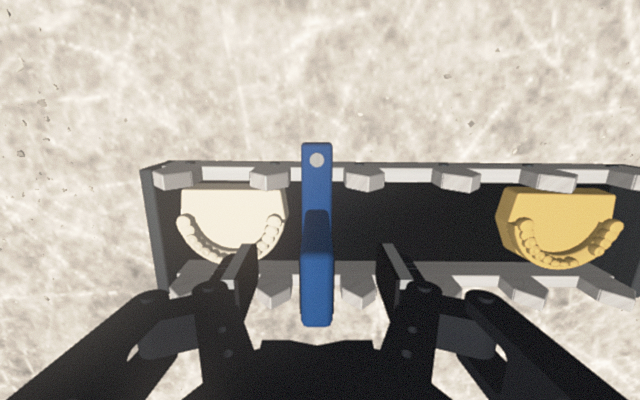

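The stop is released and down (bar top 38.4 mm, rack y −53.7). Retreating straight up.

Request:
{"fn": "step_arm", "kwargs": {"moves": [[[0,0,0,-0.01,0,0,0.7],[0,0,0,-0.03,0,0,0.7],[0,0,0,-0.06,0,0,0.7],[0,0,0,-0.09,0,0,0.7],[0,0,0,-0.12,0,0,0.7],[0,0,0,-0.13,0,0,0.7],[0,0,0,-0.13,0,0,0.7],[0,0,0,-0.13,0,0,0.7]]]}}

```text
clock: 7.6
tcp_pos: [0.5046, -0.0598, 0.2041]
orientation: [0.537, -0.46, 0.537, 0.461]
wrist_force: [-0.2, -0.3, -0.8]
finger_gap: 0.0602
```

```bash
python3 look.py w7; python3 - <<'E'
from h import *
im,d=env.read_camera("side"); W=cloud("side",d)
big=cv2.resize(im[170:330,260:410],None,fx=3.5,fy=3.5,interpolation=cv2.INTER_CUBIC); cv2.imwrite("pics/side2.png",big[:,:,::-1])
for t in ["white_cast","yellow_cast"]:
    for s in env.silhouettes("side",t)[:1]:
        Q=W[s["mask"]]; print(t,np.nanmedian(Q,0).round(4))
E
```

```text
tcp [ 0.5046 -0.0598  0.2041] rackframe -0.0007 -0.054 F [-0.6  0.3 -0.3] gap 0.059638928531419694
[(np.float64(0.036), 333), (np.float64(0.096), 500)]
bar top z 0.0976 ((-0.2489299774169922, -54.43659210205078), (33.54035949707031, 11.841801643371582), 0.31965720653533936)
bar slope dz/dx, dy/dx [ 0.011 -0.008]
tooth -0.081 1 150 -0.0813
tooth -0.081 -1 168 -0.0809
tooth -0.027 1 150 -0.028
tooth -0.027 -1 166 -0.0273
tooth 0.027 1 144 0.025
tooth 0.027 -1 176 0.0266
tooth 0.081 1 146 0.08
tooth 0.081 -1 169 0.0807
white_cast [ 0.4982 -0.1132  0.0203]
yellow_cast [0.533  0.0767 0.0199]
```

View pics/side2.png

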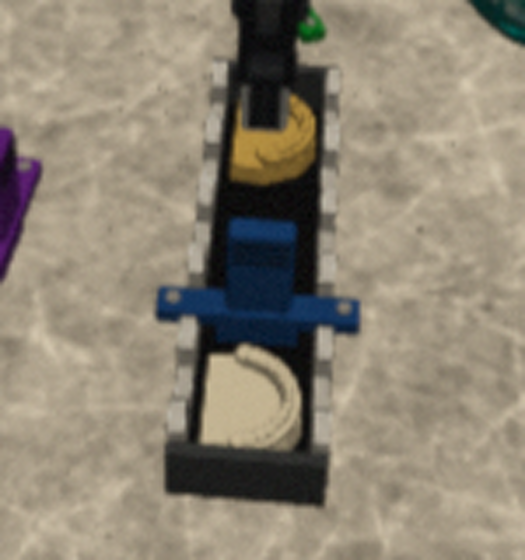

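View pics/w7.png

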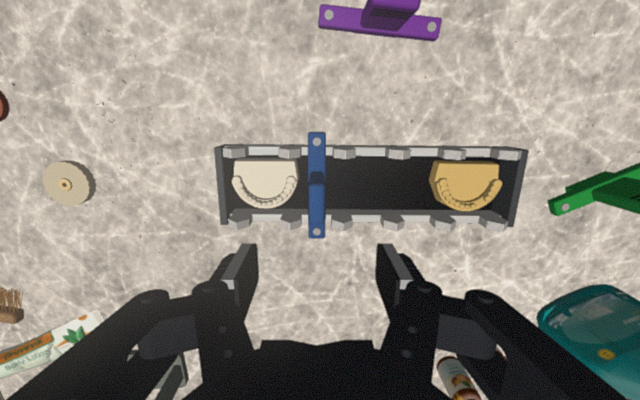

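The stop is seated next to the white cast. The yellow cast's side-view median differs by 30 mm, though the parts hidden also differ. I check that by colour in the two unobstructed wrist clouds before handing in.

```bash
python3 - <<'E'
from h import *
def rep(im,W,l):
    O=np.array([.5135,-.0065]); ey=np.array([.152,.988]);ex=np.array([.988,-.152])
    q=W[...,:2]-O; X=q@ex; Y=q@ey; Z=W[...,2]
    for s in (-1,1):
        k=(np.abs(X)<.029)&(np.abs(Y*s-.105)<.046)&(Z>.015)&(Z<.04)
        print(l,s,int(k.sum()),"x",np.percentile(X[k],[2,98]).round(4),"y",np.percentile(Y[k],[2,98]).round(4))
rep(np.load("w1i.npy"),np.load("w1.npy"),"start")
p,r=pose(); im,d=env.read_camera("wrist"); rep(im,wcloud(d,p,r),"end")
E
```

```text
start -1 2567 x [-0.0259  0.0235] y [-0.1497 -0.0769]
start 1 2630 x [-0.0234  0.0255] y [0.0749 0.1498]
end -1 3253 x [-0.0258  0.0227] y [-0.1497 -0.0747]
end 1 3682 x [-0.0234  0.0258] y [0.0744 0.1496]
```

Both casts are where they started, so the shift in the median came from occlusion. Handing in.

```bash
python3 -c "
from h import *
print(env.get_state()['clock']); print(env.hand_in())"
```

```text
7.85
the job is handed in; nothing more can be done
None
```

I moved the blue stop one notch towards the white cast, which lies on the robot's −y side, let it go and backed the gripper off. I handed the job in at 7.85 s. `hand_in` gives no verdict, so the result rests on my own checks.

- **Lift:** I raised the stop about 52 mm, which put the grasp point near 133 mm, well above the required 106 mm.
- **Placing:** The stop sits at rack y ≈ −54 mm, under 1 mm off-centre. Its bar top is at 38.4 mm (38 mm when seated), and turn and tilt are each about 1°.
- **Let go:** The gripper is open and its TCP is at about 204 mm, touching nothing. The wrist force reads about zero.
- **Casts:** The wrist depth extents from start and end agree within about 2 mm for both casts.
- **Check that disagreed:** The side camera's position for the yellow cast came out 30 mm different from the start. I put this down to occlusion: the stop hid part of the cast at first and the gripper hid another part later. The wrist camera, with a clear view, showed no movement.

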